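Make up an applicator bottle

TASK

Lift the open amber bottle out of its moulded packing tray, set it down gently, upright and fully home, in the metal bottle holder, and let go of it. Then take the tall cap with the long thin rod out of the white drying stand and push the rod gently down through the bottle's narrow neck, without forcing the glass, until the cap's collar sits flat on the bottle's rim. Do not knock the bottle over, and leave the capped bottle, the low stopper, the jar and the carton where they are.

Things in the scene. Friction and masses are not known exactly. Their poses are not given: they have to be found in the camera images.
- vial: the open bottle (loose): round amber glass, 86 mm tall, about 75 g. Body 36 mm in diameter up to 60 mm, sloping shoulder from 60 to 70 mm, then a neck 19 mm in outer diameter up to the rim; bore 11 mm in diameter, inner floor at 5 mm. Starts upright in one of the tray's pockets, its lower 22 mm inside. Origin: centre of the underside; z up its axis
- mouth (a point): centre of the open bottle's rim, 86 mm above its underside, on its axis
- applicator: the tall cap with the rod (loose), 25 g: black cap 20 mm in diameter, 34 mm tall, on a collar 24 mm in diameter, 5 mm thick; below it a clear rod 60 mm long, 6.4 mm in diameter, tip tapered, 8.4 mm thick over its top 8 mm. Starts upright in a hole of the stand, collar on the stand's top. Origin: centre of the collar's underside; z up, rod along -z, cap top at 39 mm
- rod_tip (a point): lower end of the rod, on its axis, 60 mm below the collar's underside
- tray: moulded brown packing tray (fixed), 104 mm (its x) by 176 mm (its y), 30 mm high, with two round pockets 40 mm in diameter and 22 mm deep at y = -40 mm and +40 mm from its centre, x = 0. One holds the open bottle, the other the capped bottle. Origin: centre of the underside on the table; z up
- stand: white drying stand (fixed), a block 76 mm (its x) by 130 mm (its y), 70 mm high, with two round holes 13 mm in diameter and 63 mm deep in its top at y = -32 mm and +32 mm, x = 0. One holds the tall cap, the other the low stopper. Origin: centre of the underside on the table; z up
- holder: metal bottle holder (fixed): square aluminium block 62 mm by 62 mm, 30 mm high, on a dark base plate 110 mm (its x) by 82 mm (its y), 5 mm thick with four bolt heads; one round well in the middle, 40 mm in diameter and 22 mm deep, its floor 8 mm above the table. Origin: centre of the underside on the table; z up
- well (a point): centre of the floor of the holder's well, 8 mm above the table; z up
- capped_vial: bystander (loose): amber bottle like the open one but closed with a black cap 25 mm in diameter, 90 mm tall in all; in the tray's other pocket. Origin: centre of the underside
- low_stopper: bystander (loose): low flat black stopper, 30 mm in diameter and 10 mm high above the stand, with a short 20 mm stem in the stand's other hole. Origin: centre of the underside of its disc
- jar: bystander (loose): white plastic jar, 56 mm in diameter, 85 mm tall, standing on the table. Origin: centre of the underside
- carton: bystander (loose): small white carton with a yellow band, 50 x 90 mm, 60 mm high, on the table. Origin: centre of the underside
Mind the look-alikes: they are no part of the job. What is meant by the holder is not purple or yellow, and is the larger of those in its own colour.

How it is judged (in metres and radians):
On the way, in this order (a step that is already met when the one before it is completed fails the run):
1. the open bottle stands upright and fully home in the holder's well, let go (horizontal distance between vial and well below 0.004 m and z of vial in the frame of well below 0.003 m and angle between vial's own z axis and vertical below 0.06 rad and contact force between the fingers and vial below 0.2 N), for 0.3 s.
2. the rod is in the bottle's neck, its tip at least 15 mm below the rim, while the bottle stands in the holder (horizontal distance between vial and well below 0.004 m and z of vial in the frame of well below 0.003 m and z of rod_tip in the frame of vial between 0.003 and 0.071 m and horizontal distance between rod_tip and vial below 0.007 m), for 0.1 s.
At the end, for the whole second after the job is handed in: bottle home and upright in the well (4 mm off centre, 3 mm off the floor, 0.06 rad at most); rod in its neck, collar within 2.5 mm of the rim, 4 mm off centre and 0.06 rad at most; released and at rest; the bystanders within 20 mm of their places (horizontal distance between vial and well below 0.004 m and z of vial in the frame of well below 0.003 m and angle between vial's own z axis and vertical below 0.06 rad and z of applicator in the frame of mouth between -0.003 and 0.0025 m and horizontal distance between applicator and mouth below 0.004 m and angle between the z axis of applicator and the z axis of vial, either way round below 0.06 rad and linear speed of each of vial, applicator below 0.02 m/s); the robot touches nothing.
It fails at once if the capped bottle, the low stopper, the jar or the carton is moved more than 20 mm (distance of any of capped_vial, low_stopper, jar, carton from where it was at the start of the episode above 0.02 m).
It fails at once if the open bottle is knocked over (tilted more than 0.8 rad) (angle between vial's own z axis and vertical above 0.8 rad).
It fails at once if the rod or cap is forced on the glass with more than 40 N (contact force between applicator and vial above 40 N).
It fails at once if the bottle is dropped or rammed into the holder (more than 40 N) (contact force between vial and holder above 40 N).
It also fails if it takes over 69 s, if anything falls off the work surface, if the arm or the gripper's body presses on something with over 40 N, if the wrist force passes 120 N, or if a joint passes its speed limit or range.

ROBOT

A 6-joint arm with a two-finger parallel gripper is mounted at the origin on the work surface. World frame = base frame: x ahead of the robot, y to its left, z up, the work surface at z = 0. Lengths are in mm, angles in rad, forces in N, time in s.
With the tool pointing down it reaches from about 350 to 775 mm from the base axis. Payload 7.3 kg.
Tool frame: the origin (TCP) lies at the centre of the arm's flange, where the gripper is bolted on; the fingertips stand 178 mm ahead of it and the grasp point (between the pads) lies 159 mm ahead of it; z points along the fingers, y is the line along which they close (so a half turn about z gives the same grasp; the last joint's range is limited). The gripper opens to 92 mm and grips with 3 to 60 N. Pads are 19 mm wide; open, the fingers measure 130 mm over their backs; the gripper's body (75 mm by 190 mm) begins 47 mm behind the grasp point.
Start: joints at [-1.264, 0.342, 1.524, -0, 1.275, -0.146], TCP at [229.699, -472.087, 404.741] pointing down, gripper open.
Joint ranges: [-2.53, 2.53], [-0.77, 2.02], [0.04, 2.7], [-1, 4.14], [0.28, 2.66], [-3.11, 3.11]. Speed limits (rad/s): [2.57, 2.57, 3.14, 3.14, 3.14, 3.14].

INTERFACE

Orientations are given as [roll, pitch, yaw] about the fixed x, y, z axes, in that order (R = Rz(yaw) Ry(pitch) Rx(roll)).
In Python, from plant import * gives the robot as it stands. The module is installed in compiled form; this text tells all that it offers.
- The arm moves only by the shell command python3 -m inch 'ROWS'. ROWS is JSON, a list of rows, each a list of 5 numbers: the shift along the tool's x, y, z in m, then the turn about the tool's z in rad, then the opening, from 0 (shut) to 1 (fully open). In form: [[tx, ty, tz, spin, claw], ...]. A call has 1 to 8 rows; each row is the pose to reach, as a shift and turn from the pose commanded when the call began, along the tool's axes at that moment; what a row does not reach only later rows make up. A row lasts 1/12 s, in which the tool goes at most 41.7 mm and 7.16 degrees, less where a joint would pass 70% of its speed; a pose out of reach is approached as far as the arm can. A call with a gripper value outside its range is refused whole. The fingers move at their own pace and stop on an object; the grip force is fixed at half the most. Time passes only in rows, so rows that repeat a pose let the fingers close. It gives the time, the measured TCP pose, the force, the opening and the grip force at its end, in the units of the state.
- get_obs(): the state, without advancing time (a new reading comes with each control period).
- capture(name): name is "side" or "top"; returns a dict with "color" (480x640x3 uint8, red, green, blue), "intrinsics" (3x3 intrinsics, pixels), "pose" (4x4, takes a point from camera to world coordinates). Camera axes: x right, y down, z forward; pixel columns grow to the right and rows downward; lengths in mm; the calibration is good to about 2 mm. A picture is of the moment at which its call begins. There is no depth.
- close_job(): hands the job in; it is judged then, once.
Trained networks look in a picture, given as the dict that the camera call returned (one of the last four; its "shot" number tells which), for a name from the list of things; names that differ only in an ending like _2 or _b are one class to them, and where a whole thing is asked for, a point or a joint stands for the part that bears it (a point fixed in the world has none). Each returns a list of dicts, best first, with "conf" (0 to 1); they miss things now and then, are a little off and sometimes report something else, mostly with a low value. They report only what shows in the picture. A call takes as long as a camera call. They do not tell look-alikes from the thing itself.
- look_for(picture, target): "rect" ([centre column, centre row, width, height] in pixels, round what is visible of it).
- trace(picture, target): "pixels" (480x640 bool, what is visible of it) and "rect" ([centre column, centre row, width, height] in pixels, round what is visible of it).
- tip_of(picture, target): "centre" ([column, row] in pixels: a listed point, or the origin of a listed thing).
The state is a dict: "time": time; "joint_positions": joint angles; "dq": joint speeds; "tau": joint torques, N m; "tool_pos": TCP position; "tcp_rot": TCP orientation; "contact_force": force on the tool from outside, world axes, zero at the start; "moment": the same for the moment, N m; "grip_width": finger opening in mm; "finger_force": force on a finger pad.
Only numpy, scipy, OpenCV 4.12 (cv2) and the standard library are available. Lean on these libraries where they do the work, as an engineer would, in place of code of your own. Each camera call takes 0.05 s, during which the arm holds its last target. There are 200 camera calls.

## Working session

There is one attempt and no reset: what is moved stays moved. The work goes in short steps, Python scripts to look and compute and a shell command to move; the robot and the scene stay as the last step left them, time stands still between calls to the robot, and variables do not carry over. Pictures are saved under pics/ and viewed, at most 13 in all, crops included, and the job is handed in when it is done.

```bash
mkdir -p pics
python3 - <<'E'
from plant import *
import cv2,json
o=get_obs(); print({k:o[k] for k in("time","tool_pos","tcp_rot","grip_width","contact_force")})
for n in("top","side"):
    p=capture(n); cv2.imwrite(f"pics/{n}0.png",p["color"][:,:,::-1]); print(n,p["intrinsics"],p["pose"].round(4))
    for t in("vial","mouth","applicator","tray","stand","holder","well","capped_vial","low_stopper","jar","carton"):
        try: print(t,[(([round(float(v)) for v in d["centre"]]),round(d["conf"],2)) for d in tip_of(p,t)][:4],[(([round(float(v)) for v in d["rect"]]),round(d["conf"],2)) for d in look_for(p,t)][:4])
        except Exception as e: print(t,e)
E
```

```text
{'time': 0.0, 'tool_pos': array([ 229.64118389, -471.95580826,  404.06288757]), 'tcp_rot': array([-3.14011390e+00, -2.19109855e-04,  4.52756715e-01]), 'grip_width': 91.73439273384743, 'contact_force': array([ 0.53346745, -0.18057328, -0.56662958])}
top [[479.196845     0.         317.83379085]
 [  0.         479.196845   233.19718822]
 [  0.           0.           1.        ]] [[-8.8000000e-03 -9.9840000e-01  5.6400000e-02  4.9315930e+02]
 [-9.9970000e-01  7.4000000e-03 -2.5000000e-02  7.0620800e+01]
 [ 2.4600000e-02 -5.6600000e-02 -9.9810000e-01  1.1495691e+03]
 [ 0.0000000e+00  0.0000000e+00  0.0000000e+00  1.0000000e+00]]
vial [([357, 262], 0.55)] [([360, 265, 16, 13], 0.68)]
mouth [([365, 269], 0.5)] [([359, 265, 22, 18], 0.75), ([328, 277, 14, 16], 0.29)]
applicator [([472, 247], 0.51)] [([473, 245, 17, 11], 0.58)]
tray [([343, 268], 0.78), ([469, 243], 0.17)] [([342, 270, 82, 66], 0.74)]
stand [([448, 251], 0.71)] [([453, 248, 72, 45], 0.79), ([360, 264, 18, 12], 0.63)]
holder [([162, 235], 0.96), ([202, 333], 0.64), ([231, 270], 0.58), ([220, 209], 0.57)] [([231, 270, 52, 53],
[... 1141 characters left out ...]
, 426], 0.71)] [([344, 417, 95, 110], 0.66)]
holder [([250, 216], 0.92), ([265, 162], 0.86), ([310, 196], 0.82), ([178, 207], 0.59)] [([266, 161, 47, 33], 0.96), ([311, 195, 37, 24], 0.76), ([251, 213, 51, 33], 0.74), ([182, 206, 40, 21], 0.7)]
well [([264, 164], 0.85), ([251, 214], 0.84), ([283, 287], 0.67), ([308, 196], 0.64)] [([268, 162, 50, 28], 0.91), ([180, 208, 41, 24], 0.83), ([309, 193, 33, 20], 0.69), ([252, 212, 54, 34], 0.58)]
capped_vial [([331, 384], 0.65), ([262, 290], 0.56)] [([262, 274, 26, 33], 0.72)]
low_stopper [] [([334, 387, 21, 20], 0.57)]
jar [([404, 222], 0.58)] [([407, 209, 31, 47], 0.82)]
carton [([457, 328], 0.84), ([249, 213], 0.55)] [([461, 314, 56, 60], 0.91)]
```

View pics/top0.png

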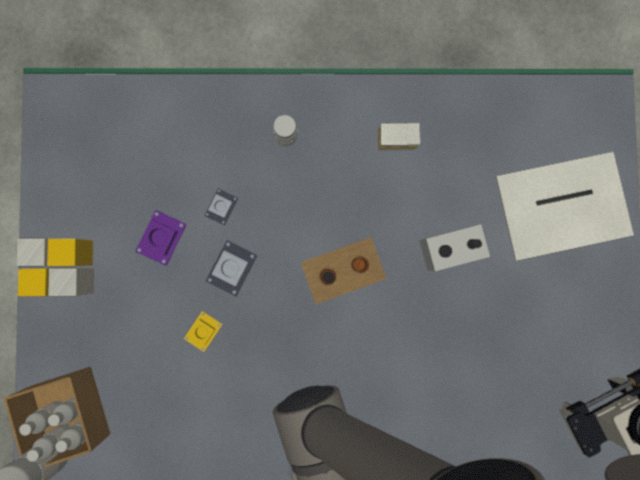

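View pics/side0.png

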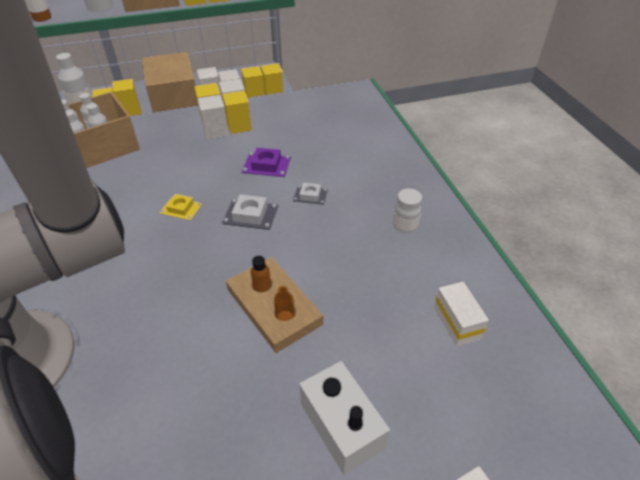

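Holder candidates: the large grey block top(231,268)/side(250,212), the small grey one top(220,206)/side(310,194), purple top(160,238), and yellow top(203,331). The large grey one fits because it is neither purple nor yellow and is the larger of its colour. Next I fit poses from both views and confirm in a crop.

```bash
cat > h.py <<'E'
import numpy as np,cv2
from scipy.optimize import minimize
def proj(p,X):
    X=np.atleast_2d(X); T=np.linalg.inv(p["pose"]); c=X@T[:3,:3].T+T[:3,3]; u=c@p["intrinsics"].T; return u[:,:2]/u[:,2:]
def ray(p,uv,z):
    d=p["pose"][:3,:3]@np.linalg.inv(p["intrinsics"])@np.array([uv[0],uv[1],1.]); o=p["pose"][:3,3]; return (o+d*(z-o[2])/d[2])
def box(a,b,z0,z1): return np.array([[x,y,z] for x in(-a/2,a/2) for y in(-b/2,b/2) for z in(z0,z1)])
def place(q,P): c,s=np.cos(q[2]),np.sin(q[2]); return np.c_[q[0]+c*P[:,0]-s*P[:,1],q[1]+s*P[:,0]+c*P[:,1],P[:,2]]
S=8
def sil(p,q,parts,shape):
    m=np.zeros(shape,np.uint8)
    for P in parts:
        h=cv2.convexHull(proj(p,place(q,P)).astype(np.float32))[:,0]
        cv2.fillConvexPoly(m,np.round((h+.5)*4*16-8).astype(np.int32),255,shift=4)
    return cv2.resize(m,(640,480),interpolation=cv2.INTER_AREA)/255.
def fit(pms,parts,q0):
    # pms: list of (picture, mask float)
    def f(q): return sum(np.abs(sil(p,q,parts,(1920,2560))-m).sum() for p,m in pms)
    s=np.array([q0]*4,float); s[1,0]+=8;s[2,1]+=8;s[3,2]+=.1
    r=minimize(f,q0,method="Nelder-Mead",options=dict(initial_simplex=s,maxfev=110,xatol=.05,fatol=.3)); return r.x,r.fun
E
python3 - <<'E'
from plant import *
from h import *
P={n:capture(n) for n in("top","side")}
parts={"tray":[box(104,176,0,30)],"stand":[box(76,130,0,70)],"holder":[box(110,82,0,5),box(62,62,5,30)]}
seed={"tray":(343,268,30),"stand":(455,247,70),"holder":(230,268,10)}
at={"tray":(275,306),"stand":(344,417),"holder":(250,214)}
vis={n:cv2.resize(P[n]["color"][:,:,::-1],None,fx=4,fy=4,interpolation=cv2.INTER_CUBIC) for n in P}
for t in parts:
    ms={}
    for n in P:
        c=seed[t][:2] if n=="top" else at[t]
        L=[d for d in trace(P[n],t) if np.hypot(d["rect"][0]-c[0],d["rect"][1]-c[1])<25]
        if not L: print(t,n,"no mask"); continue
        m=L[0]["pixels"].astype(np.uint8); ms[n]=cv2.morphologyEx(m,cv2.MORPH_CLOSE,np.ones((9,9),np.uint8)).astype(float)
        print(t,n,L[0]["conf"],m.sum())
    g=ray(P["top"],seed[t][:2],seed[t][2])
    for use in (["top"],["side"],["top","side"]):
        pm=[(P[n],ms[n]) for n in use if n in ms]
        if not pm: continue
        best=min((fit(pm,parts[t],[g[0],g[1],y]) for y in(.3,1.1,-.5,-1.2)),key=lambda r:r[1]); print(t,use,best[0].round(3),round(best[1],1))
    q=best[0]
    for n in P:
        for B in parts[t]:
            h=cv2.convexHull(proj(P[n],place(q,B)).astype(np.float32)); cv2.polylines(vis[n],[np.round((h+.5)*4).astype(np.int32)],True,(0,255,0),1)
c=[vis["top"][780:1270,800:1420],vis["top"][860:1160,1640:2010],vis["side"][740:1420,880:1320],vis["side"][1440:1900,1160:1580]]
W=np.zeros((600,800,3),np.uint8)
for im,(x,y,w,h) in zip(c,[(0,0,400,300),(400,0,400,300),(0,300,400,300),(400,300,400,300)]):
    s=min(w/im.shape[1],h/im.shape[0]); r=cv2.resize(im,None,fx=s,fy=s,interpolation=cv2.INTER_AREA); W[y:y+r.shape[0],x:x+r.shape[1]]=r
cv2.imwrite("pics/fit.png",W)
E
```

```text
tray top 0.55 2828
tray side 0.58 4053
tray ['top'] [ 4.6937e+02 -1.5013e+01  3.4000e-01] 527.2
tray ['side'] [ 4.70061e+02 -1.69550e+01  3.32000e-01] 1111.5
tray ['top', 'side'] [ 4.69767e+02 -1.61730e+01  3.32000e-01] 1668.2
stand top 0.62 1955
stand side 0.61 5319
stand ['top'] [ 5.19008e+02 -2.72700e+02  2.51000e-01] 168.9
stand ['side'] [ 5.20003e+02 -2.75341e+02  2.45000e-01] 661.5
stand ['top', 'side'] [ 5.19850e+02 -2.75028e+02  2.48000e-01] 880.9
holder top 0.57 1658
holder side 0.63 1402
holder ['top'] [ 4.76383e+02  2.49019e+02 -4.71000e-01] 64.5
holder ['side'] [ 4.77739e+02  2.48651e+02 -4.69000e-01] 73.4
holder ['top', 'side'] [ 4.76968e+02  2.49005e+02 -4.71000e-01] 144.7
```

View pics/fit.png

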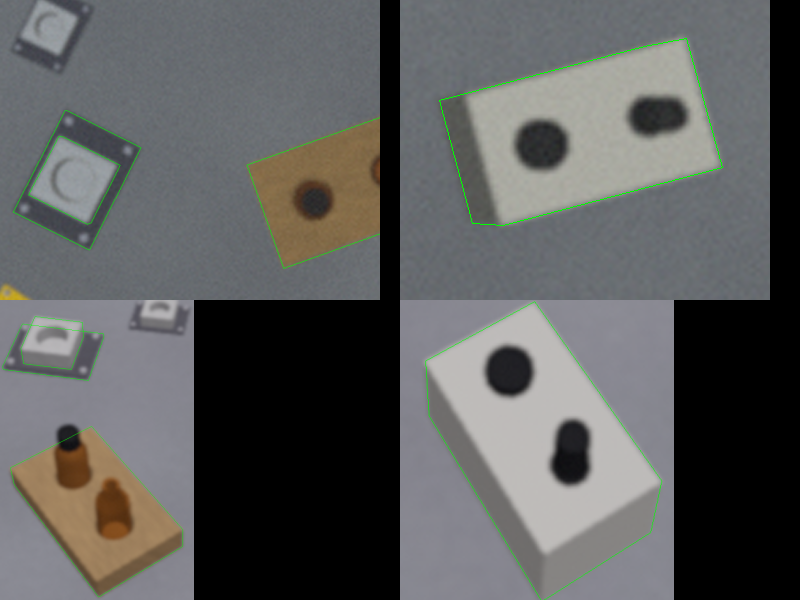

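The crop shows the fitted outlines lying on the large grey holder (centre near top 230,268). The open bottle is in the right-hand tray pocket (top 360,264) and the tall cap is in the stand's right-hand hole (top 472,244). The low stopper is the wide disc at (445,251).

```bash
cat >> h.py <<'E'
from scipy.spatial.transform import Rotation as Ro
def rel(o,g,yaw=None):
    "shift (m, tool axes) and spin bringing the grasp point to g (mm)"
    R=Ro.from_euler("xyz",o["tcp_rot"]).as_matrix(); t=np.array(g)+[0,0,159]-o["tool_pos"]
    y=np.arctan2(R[1,0],R[0,0]); s=0 if yaw is None else -(yaw-y)
    print("t",o["time"],"shift",(R.T@t/1000).round(4),"spin",round(s,4),"grasp",(o["tool_pos"]+159*R[:,2]).round(1),"rot",o["tcp_rot"].round(4),"F",o["contact_force"].round(1),"w",round(o["grip_width"],1),"ff",o["finger_force"])
E
python3 - <<'E'
from plant import *
from h import *
P={n:capture(n) for n in("top","side")}
def tri(a,b):
    f=lambda x: np.r_[proj(P["top"],x)[0]-a,proj(P["side"],x)[0]-b]
    from scipy.optimize import least_squares
    r=least_squares(f,[480,-50,80]); return r.x.round(1),r.fun.round(1)
for t in("vial","mouth","applicator","capped_vial","low_stopper"):
    A=[tip_of(P[n],t) for n in P]
    if all(A): print(t,tri(A[0][0]["centre"],A[1][0]["centre"]))
for n in P: print(n,proj(P[n],[[482.8,-54,94],[482.8,-54,8],[527.7,-306,109],[527.7,-306,70]]).round(1).tolist())
rel(get_obs(),[482.8,-54,150],1.903)
E
```

```text
mouth (array([483.1, -51.2,  87.5]), array([ 0.2, -1.6, -1.2,  0.1]))
applicator (array([ 526.9, -307.7,   68.1]), array([ 0.2, -0.8, -0.5,  0.1]))
capped_vial (array([453.9,  16.9,   6. ]), array([ 0. , -0.2, -0.2,  0. ]))
low_stopper (array([ 530.9, -271. ,  -14.2]), array([ 1.5, -7.5, -5. ,  0.7]))
top [[362.6, 264.6], [358.4, 264.3], [477.9, 243.1], [471.7, 243.7]]
side [[282.4, 288.5], [285.0, 317.7], [356.3, 410.6], [355.0, 422.8]]
t 3.3 shift [ 0.4105 -0.2653  0.0957] spin -1.4502 grasp [ 229.7 -472.1  245.7] rot [3.1415 0.     0.4528] F [-0.7 -0.5  0.1] w 91.4 ff 0.0
```

```bash
python3 -m inch '[[0.035,-0.022,0,-0.12,1],[0.07,-0.045,0,-0.24,1],[0.105,-0.068,0,-0.36,1],[0.14,-0.09,0,-0.48,1],[0.175,-0.113,0,-0.6,1],[0.21,-0.136,0,-0.72,1],[0.245,-0.158,0,-0.84,1],[0.28,-0.181,0,-0.96,1]]'; python3 -c "
from plant import *
from h import *
rel(get_obs(),[482.8,-54,150],1.903)"
```

```text
time: 3.97
tool_pos: [402.7, -185.3, 405.0]
tcp_rot: [3.141, 0.0, 1.418]
contact_force: [1.2, -1.3, 0.2]
grip_width: 92.1
finger_force: 0.0
t 3.9667 shift [0.142  0.0592 0.096 ] spin -0.4846 grasp [ 402.8 -185.4  246. ] rot [3.1408e+00 5.0000e-04 1.4184e+00] F [ 1.2 -1.3  0.2] w 92.1 ff 0.0
```

```bash
python3 -m inch '[[0.035,0.015,0.01,-0.12,1],[0.07,0.03,0.03,-0.24,1],[0.105,0.045,0.05,-0.36,1],[0.142,0.0592,0.07,-0.48,1],[0.142,0.0592,0.09,-0.4846,1],[0.142,0.0592,0.096,-0.4846,1],[0.142,0.0592,0.096,-0.4846,1]]'; python3 -c "
from plant import *
from h import *
import cv2
o=get_obs()
rel(o,[482.8,-54,54],1.903)
p=capture('top');c=p['color'][200:320,280:440,::-1];q=capture('side')['color'][210:360,190:390,::-1]
cv2.imwrite('pics/a.png',np.vstack([cv2.resize(c,(400,300)),cv2.resize(q,(400,300))]))"
```

```text
time: 4.55
tool_pos: [482.4, -55.9, 307.2]
tcp_rot: [-3.138, -0.002, 1.898]
contact_force: [0.1, -0.3, -0.1]
grip_width: 91.7
finger_force: 0.0
t 4.55 shift [0.0015 0.0013 0.0942] spin -0.005 grasp [481.8 -55.8 148.2] rot [-3.1379e+00 -2.0000e-03  1.8980e+00] F [ 0.1 -0.3 -0.1] w 91.7 ff 0.0
```

View pics/a.png

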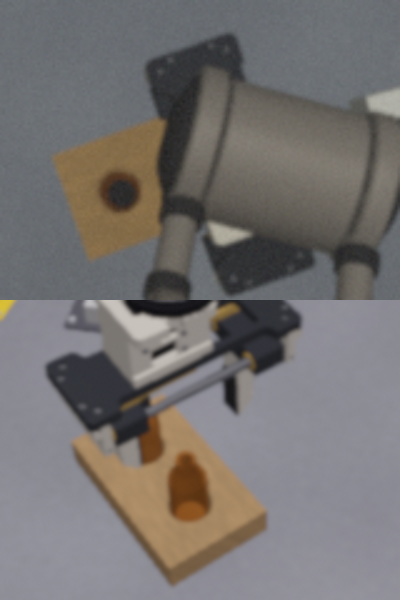

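The picture shows the open fingers straddling the bottle (side about 282,300), with the capped bottle clear behind them.

```bash
python3 -m inch '[[0.001,0.001,0.02,0,1],[0.001,0.001,0.045,0,1],[0.001,0.001,0.06,0,1],[0.001,0.001,0.07,0,1],[0.001,0.001,0.07,0,1],[0.001,0.001,0.07,0,1]]'; python3 -c "
from plant import *
from h import *
o=get_obs()
rel(o,[482.8,-54,54],1.903)
"
```

```text
time: 5.15
tool_pos: [483.7, -56.1, 239.8]
tcp_rot: [3.14, 0.001, 1.895]
contact_force: [0.2, 0.8, 0.1]
grip_width: 91.6
finger_force: 0.0
t 5.15 shift [ 0.0023 -0.0002  0.0268] spin -0.0077 grasp [483.9 -56.2  80.8] rot [3.1405e+00 9.0000e-04 1.8953e+00] F [0.2 0.8 0.1] w 91.6 ff 0.0
```

```bash
python3 -m inch '[[0.0022,0,0.012,0,1],[0.0022,0,0.024,0,1],[0.0022,0,0.026,0,0.5],[0.0022,0,0.026,0,0.3],[0.0022,0,0.026,0,0.3],[0.0022,0,0.026,0,0.3],[0.0022,0,0.026,0,0.3],[0.0022,0,0.026,0,0.3]]'; python3 -c "
from plant import *
from h import *
o=get_obs()
rel(o,[482.8,-54,54],1.903)
"
```

```text
time: 5.82
tool_pos: [483.0, -53.0, 213.3]
tcp_rot: [3.141, 0.001, 1.897]
contact_force: [0.4, -0.0, 0.2]
grip_width: 56.1
finger_force: 0.0
t 5.8167 shift [-0.0009 -0.0005  0.0003] spin -0.0056 grasp [483.1 -53.1  54.3] rot [3.1407e+00 7.0000e-04 1.8974e+00] F [ 0.4 -0.   0.2] w 56.1 ff 0.0
```

```bash
python3 -m inch '[[0,0,0,0,0.2],[0,0,0,0,0.2],[0,0,0,0,0.2],[0,0,0,0,0.2],[0,0,0,0,0.2],[0,0,0,0,0.2],[0,0,0,0,0.2],[0,0,0,0,0.2]]'; python3 -c "
from plant import *
from h import *
o=get_obs()
rel(o,[482.8,-54,54],1.903)
"
```

```text
time: 6.48
tool_pos: [482.7, -52.9, 212.6]
tcp_rot: [-3.141, -0.0, 1.897]
contact_force: [-1.7, -0.1, 0.5]
grip_width: 30.4
finger_force: 29.9
t 6.4833 shift [-0.001  -0.0002 -0.0004] spin -0.0056 grasp [482.6 -52.9  53.6] rot [-3.1412e+00 -1.0000e-04  1.8974e+00] F [-1.7 -0.1  0.5] w 30.4 ff 29.89488264749525
```

Grip width is 30.4 mm where the body is 36 mm, so I look before lifting.

```bash
python3 -c "
from plant import *
from h import *
p=capture('side');q=capture('top')
print([(x['centre'],x['conf']) for x in tip_of(p,'mouth')],[(x['centre'],x['conf']) for x in tip_of(p,'vial')],proj(p,[[482.8,-54,94],[482.8,-54,8],[482.6,-52.9,35]]))
cv2.imwrite('pics/b.png',np.hstack([cv2.resize(p['color'][240:350,220:340,::-1],(480,440),interpolation=cv2.INTER_CUBIC),cv2.resize(q['color'][220:310,290:420,::-1],(320,222))[:440] if 0 else cv2.copyMakeBorder(cv2.resize(q['color'][220:310,290:420,::-1],(320,222)),0,218,0,0,0)]))"
```

```text
[([283.1, 288.5], 0.79)] [([287.6, 315.8], 0.94), ([274.7, 307.7], 0.53), ([251.2, 215.5], 0.42)] [[282.35796699 288.53837842]
 [284.97540336 317.70754903]
 [283.93811899 308.52396232]]
```

View pics/b.png

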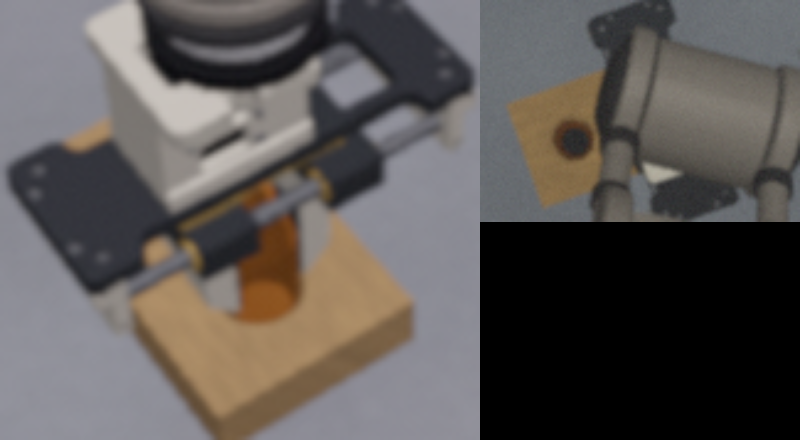

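The picture shows the bottle centred between the pads (side about 284,305), so the narrower reading is likely grooved or soft pads. I lift.

```bash
python3 -m inch '[[0,0,-0.008,0,0.2],[0,0,-0.02,0,0.2],[0,0,-0.035,0,0.2],[0,0,-0.055,0,0.2],[0,0,-0.08,0,0.2],[0,0,-0.11,0,0.2],[0,0,-0.12,0,0.2],[0,0,-0.12,0,0.2]]'; python3 -c "
from plant import *
from h import *
o=get_obs()
rel(o,[477,249,174])
p=capture('side')
print([(x['centre'],x['conf']) for x in tip_of(p,'mouth')],[(x['centre'],x['conf']) for x in tip_of(p,'vial')],proj(p,[[482.8,-54,214],[482.8,-54,128]]))
"
```

```text
time: 7.35
tool_pos: [483.5, -53.0, 336.1]
tcp_rot: [3.136, 0.004, 1.897]
contact_force: [-0.3, 0.3, -1.8]
grip_width: 30.5
finger_force: 29.8
t 7.35 shift [0.2881 0.0907 0.0025] spin 0 grasp [484.6 -53.3 177.1] rot [3.1357 0.0038 1.8975] F [-0.3  0.3 -1.8] w 30.5 ff 29.8181995367122
[([278.5, 238.5], 0.86)] [([285.2, 270.6], 0.84)] [[278.02465374 240.24717452]
 [281.21887515 275.84413893]]
```

```bash
python3 -m inch '[[0.02,0.006,0,0,0.2],[0.055,0.017,0,0,0.2],[0.094,0.03,0,0,0.2],[0.133,0.042,0,0,0.2],[0.172,0.054,0,0,0.2],[0.211,0.066,0,0,0.2],[0.25,0.079,0,0,0.2],[0.275,0.087,0,0,0.2]]'; python3 -m inch '[[0.013,0.004,0.02,0,0.2],[0.013,0.004,0.05,0,0.2],[0.013,0.004,0.07,0,0.2],[0.013,0.004,0.07,0,0.2],[0.013,0.004,0.07,0,0.2],[0.013,0.004,0.07,0,0.2]]';  python3 -c "
from plant import *
from h import *
o=get_obs()
rel(o,[477,249,79])
p=capture('side')
print([(x['centre'],x['conf']) for x in tip_of(p,'mouth')],[(x['centre'],x['conf']) for x in tip_of(p,'vial')],proj(p,[o['tool_pos']+[0,0,-159+40],o['tool_pos']+[0,0,-159-46]]))
cv2.imwrite('pics/c.png',cv2.resize(p['color'][130:250,190:310,::-1],(600,600),interpolation=cv2.INTER_CUBIC))
"
```

```text
time: 8.17
tool_pos: [476.1, 238.7, 331.0]
tcp_rot: [-3.139, -0.001, 1.899]
contact_force: [0.2, 0.2, -0.5]
grip_width: 30.4
finger_force: 29.8
time: 8.67
tool_pos: [477.0, 249.0, 263.1]
tcp_rot: [3.141, 0.0, 1.897]
contact_force: [0.2, -0.1, 0.1]
grip_width: 30.3
finger_force: 29.8
t 8.6667 shift [0.     0.     0.0251] spin 0 grasp [477.  249.  104.1] rot [3.1413e+00 1.0000e-04 1.8970e+00] F [ 0.2 -0.1  0.1] w 30.3 ff 29.81934222214477
[([243.5, 163.2], 0.67)] [([251.0, 194.0], 0.59)] [[243.10180984 162.98886089]
 [247.51609384 194.78510217]]
```

View pics/c.png

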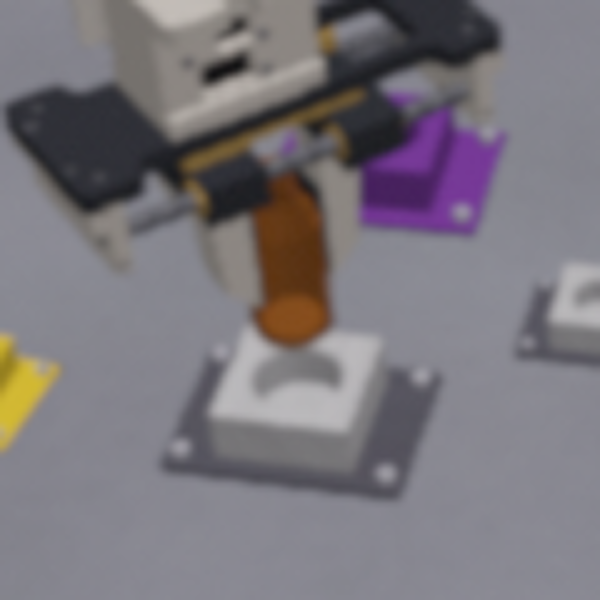

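The bottle hangs upright above the well, with its base at side about (248,193) and the well at (249,206). I lower it to just above the block and compare the silhouette.

```bash
python3 -m inch '[[0,0,0.01,0,0.2],[0,0,0.02,0,0.2],[0,0,0.025,0,0.2],[0,0,0.025,0,0.2],[0,0,0.025,0,0.2]]';  python3 -c "
from plant import *
from h import *
o=get_obs()
rel(o,[477,249,54])
p=capture('side');im=p['color'].astype(int)
m=(im[...,0]-im[...,2]>45).astype(np.uint8)
g=o['tool_pos']-[0,0,159]
th=np.linspace(0,6.28,60)
def cyl(x,y,z0,z1): return [np.array([[x+18*np.cos(t),y+18*np.sin(t),z] for t in th for z in(z0,z1)])]
best=[]
for dx in np.arange(-6,6.1,.5):
  for dy in np.arange(-6,6.1,.5):
    s=sil(p,[0,0,0],cyl(g[0]+dx,g[1]+dy,g[2]-46,g[2]-25),(1920,2560)); 
    r0=int(proj(p,[g-[0,0,38]])[0,1]); best.append((np.abs(s-m)[r0:r0+20,225:270].sum(),dx,dy))
print(sorted(best)[:5],r0)
for r in range(r0-8,r0+16): 
  c=np.where(m[r,225:275])[0]; print(r,c.min()+225 if len(c) else '',c.max()+225 if len(c) else '',end=';')
"
```

```text
time: 9.23
tool_pos: [476.5, 248.9, 237.0]
tcp_rot: [-3.14, 0.0, 1.897]
contact_force: [-0.2, 0.1, -0.9]
grip_width: 30.4
finger_force: 29.8
t 9.2333 shift [-0.0001  0.0005  0.024 ] spin 0 grasp [476.3 248.9  78. ] rot [-3.1402e+00  1.0000e-04  1.8973e+00] F [-0.2  0.1 -0.9] w 30.4 ff 29.81885452831193
[(np.float64(17.764705882352942), np.float64(3.5), np.float64(6.0)), (np.float64(17.87843137254902), np.float64(2.5), np.float64(6.0)), (np.float64(17.886274509803922), np.float64(3.0), np.float64(6.0)), (np.float64(18.180392156862744), np.float64(2.0), np.float64(6.0)), (np.float64(18.20392156862745), np.float64(4.0), np.float64(6.0))] 201
193 244 255;194 244 254;195 244 254;196 244 254;197 244 255;198 244 255;199 244 255;200 243 255;201 243 255;202 243 255;203 243 255;204 243 255;205 243 254;206 244 253;207 247 250;208  ;209  ;210  ;211  ;212  ;213  ;214  ;215  ;216  ;
```

```bash
python3 -c "
from plant import *
from h import *
o=get_obs();g=o['tool_pos']-[0,0,159];g[0]=477;g[1]=249
p=capture('side');im=p['color'].astype(float)
d=cv2.GaussianBlur(im[...,0]-im[...,2],(0,0),.6)
print(d[196:210:3,238:262].round().astype(int))
th=np.linspace(0,6.28,90)
s=sil(p,[0,0,0],[np.array([[g[0]+18*np.cos(t),g[1]+18*np.sin(t),z] for t in th for z in(g[2]-46,g[2]+10)])],(1920,2560))
for r in range(194,211):
  w=d[r,236:264]-10; mx=np.median(np.sort(w)[-9:]); a=np.clip(w/mx,0,1)
  pr=s[r,230:270]; pc=(pr*np.arange(230,270)).sum()/max(pr.sum(),.1)
  i=np.where(a>.5)[0]; 
  if len(i): 
    l=i[0]-(a[i[0]]-.5)/(a[i[0]]-a[i[0]-1]+1e-6); h=i[-1]+(a[i[-1]]-.5)/(a[i[-1]]-a[i[-1]+1]+1e-6)
    print(r,'meas c %.1f w %.1f'%(236+(l+h)/2,h-l),'pred c %.1f w %.1f'%(pc,pr.sum()),'max',round(mx))
"
```

```text
[[ 10  10  10  12  17  32  55  72  76  75  74  73  72  73  71  69  63  47
   25   8  -1  -4  -5  -6]
 [  1   3   6  11  17  31  57  83  95  99 100 101 101 100  99  94  83  60
   31  11   2   0  -1   0]
 [ -1   1   5  17  41  73  94 103 104 104 104 105 105 105 105 105  99  80
   44  16   4   0   0   0]
 [ -1   0   1   6  20  43  67  83  92  96  98  98  97  94  88  76  59  38
   19   5   0  -1   0   0]
 [ -1  -1  -1  -1   0   1   3   6   9  13  16  17  16  12   8   4   1   0
   -1  -1   0   0  -1  -1]]
194 meas c 249.2 w 12.0 pred c 247.4 w 17.2 max 61
195 meas c 249.3 w 11.9 pred c 247.5 w 17.0 max 61
196 meas c 249.3 w 11.8 pred c 247.7 w 17.1 max 63
197 meas c 249.4 w 11.4 pred c 247.7 w 17.0 max 69
198 meas c 249.5 w 11.1 pred c 248.0 w 17.0 max 79
199 meas c 249.5 w 11.3 pred c 248.0 w 16.9 max 89
200 meas c 249.4 w 12.0 pred c 248.3 w 17.0 max 93
201 meas c 249.2 w 12.8 pred c 248.3 w 16.8 max 95
202 meas c 249.1 w 13.1 pred c 248.5 w 17.0 max 95
203 meas c 249.1 w 12.9 pred c 248.6 w 16.8 max 94
204 meas c 249.0 w 12.3 pred c 248.7 w 16.6 max 93
205 meas c 248.8 w 11.0 pred c 248.5 w 15.9 max 84
206 meas c 248.7 w 9.2 pred c 248.4 w 15.0 max 60
207 meas c 248.8 w 7.3 pred c 248.2 w 13.2 max 26
208 meas c 249.0 w 5.0 pred c 248.1 w 10.1 max 2Traceback (most recent call last):
  File "<string>", line 15, in <module>
    l=i[0]-(a[i[0]]-.5)/(a[i[0]]-a[i[0]-1]+1e-6); h=i[-1]+(a[i[-1]]-.5)/(a[i[-1]]-a[i[-1]+1]+1e-6)
                                                                                  ~^^^^^^^^^
IndexError: index 28 is out of bounds for axis 0 with size 28
```

The measured centre agrees with the prediction within about 0.5 px (1 mm), which is inside the well clearance. I lower in small steps and watch the force.

```bash
python3 -m inch '[[0,0,0.003,0,0.2],[0,0,0.005,0,0.2],[0,0,0.005,0,0.2]]'; python3 -m inch '[[0,0,0.002,0,0.2],[0,0,0.004,0,0.2],[0,0,0.004,0,0.2]]';python3 -m inch '[[0,0,0.002,0,0.2],[0,0,0.004,0,0.2],[0,0,0.004,0,0.2]]'
```

```text
time: 9.58
tool_pos: [476.5, 249.0, 232.3]
tcp_rot: [-3.141, 0.0, 1.897]
contact_force: [0.7, 0.1, -1.6]
grip_width: 30.4
finger_force: 29.8
time: 9.83
tool_pos: [476.5, 249.0, 228.3]
tcp_rot: [-3.141, 0.0, 1.897]
contact_force: [-0.0, 0.1, -1.6]
grip_width: 30.2
finger_force: 29.8
time: 10.08
tool_pos: [476.5, 249.0, 224.3]
tcp_rot: [-3.141, 0.0, 1.897]
contact_force: [-0.7, 0.7, -1.2]
grip_width: 30.1
finger_force: 29.8
```

```bash
python3 -m inch '[[0,0,0.002,0,0.2],[0,0,0.004,0,0.2],[0,0,0.004,0,0.2]]'; python3 -m inch '[[0,0,0.002,0,0.2],[0,0,0.004,0,0.2],[0,0,0.004,0,0.2]]';python3 -m inch '[[0,0,0.001,0,0.2],[0,0,0.002,0,0.2],[0,0,0.002,0,0.2]]'
```

```text
time: 10.33
tool_pos: [476.5, 249.0, 220.3]
tcp_rot: [-3.141, 0.0, 1.897]
contact_force: [0.2, 0.3, -1.1]
grip_width: 29.9
finger_force: 29.8
time: 10.58
tool_pos: [476.5, 249.0, 216.3]
tcp_rot: [-3.141, 0.0, 1.897]
contact_force: [0.9, 0.3, -0.6]
grip_width: 30.5
finger_force: 29.8
time: 10.83
tool_pos: [476.6, 249.0, 214.5]
tcp_rot: [-3.141, 0.0, 1.897]
contact_force: [0.4, 0.0, -1.0]
grip_width: 29.9
finger_force: 29.8
```

```bash
python3 -m inch '[[0,0,0.0005,0,0.2],[0,0,0.001,0,0.2],[0,0,0.001,0,0.2]]'; python3 -m inch '[[0,0,0.0005,0,0.2],[0,0,0.001,0,0.2],[0,0,0.001,0,0.2]]'
```

```text
time: 11.08
tool_pos: [476.6, 249.0, 213.6]
tcp_rot: [-3.142, 0.0, 1.897]
contact_force: [0.2, -0.2, -0.3]
grip_width: 29.9
finger_force: 29.8
time: 11.33
tool_pos: [476.6, 249.0, 212.7]
tcp_rot: [3.141, 0.0, 1.897]
contact_force: [0.4, -0.4, -0.6]
grip_width: 30.1
finger_force: 29.8
```

```bash
python3 -m inch '[[0,0,0.0005,0,0.2],[0,0,0.0007,0,0.2],[0,0,0.0007,0,0.2]]'; python3 -m inch '[[0,0,0.0005,0,0.2],[0,0,0.0007,0,0.2],[0,0,0.0007,0,0.2]]'
```

```text
time: 11.58
tool_pos: [476.6, 249.0, 212.6]
tcp_rot: [3.141, 0.0, 1.897]
contact_force: [-1.1, -1.6, 4.7]
grip_width: 30.1
finger_force: 30.1
time: 11.83
tool_pos: [476.6, 249.0, 212.6]
tcp_rot: [3.141, 0.0, 1.898]
contact_force: [-3.3, -1.0, 11.7]
grip_width: 30.4
finger_force: 30.4
```

Contact with the floor came at the pick height, so the bottle is home. I release it.

```bash
python3 -m inch '[[0,0,-0.001,0,0.2],[0,0,-0.001,0,0.6],[0,0,-0.001,0,0.7],[0,0,-0.001,0,0.7],[0,0,-0.001,0,0.7],[0,0,-0.001,0,0.7],[0,0,-0.001,0,0.7],[0,0,-0.001,0,0.7]]';python3 -m inch '[[0,0,-0.015,0,0.7],[0,0,-0.04,0,0.7],[0,0,-0.08,0,0.7],[0,0,-0.12,0,0.7],[0,0,-0.16,0,0.7],[0,0,-0.18,0,0.7],[0,0,-0.18,0,0.7]]'; python3 -c "
from plant import *
from h import *
rel(get_obs(),[527.7,-306,230],1.819)"
```

```text
time: 12.5
tool_pos: [476.6, 249.0, 212.2]
tcp_rot: [-3.141, 0.0, 1.897]
contact_force: [-0.3, -0.1, -0.4]
grip_width: 63.7
finger_force: 0.0
time: 13.08
tool_pos: [477.2, 249.3, 397.9]
tcp_rot: [3.131, -0.0, 1.898]
contact_force: [0.8, -0.0, -0.4]
grip_width: 64.3
finger_force: 0.0
t 13.0833 shift [-0.5422 -0.1305  0.0074] spin 0.0785 grasp [478.8 249.9 238.9] rot [ 3.1312e+00 -1.0000e-04  1.8975e+00] F [ 0.8 -0.  -0.4] w 64.3 ff 0.0
```

```bash
python3 -m inch '[[-0.035,-0.008,0,0,0.7],[-0.07,-0.017,0,0,0.7],[-0.108,-0.026,0,0,0.7],[-0.146,-0.035,0,0,0.7],[-0.184,-0.044,0,0,0.7],[-0.222,-0.053,0,0,0.7],[-0.26,-0.063,0,0,0.7],[-0.298,-0.072,0,0,0.7]]';python3 -m inch '[[-0.036,-0.009,0,0.04,0.7],[-0.072,-0.017,0,0.0785,0.7],[-0.108,-0.026,0,0.0785,0.7],[-0.144,-0.035,0,0.0785,0.7],[-0.18,-0.044,0,0.0785,0.7],[-0.215,-0.052,0,0.0785,0.7],[-0.244,-0.0585,0,0.0785,0.7],[-0.244,-0.0585,0,0.0785,0.7]]'; python3 -c "
from plant import *
from h import *
P={n:capture(n) for n in('side','top')}
for n in P:
  for t in ('vial','mouth'): print(n,t,[(np.round(d['centre'],1),round(d['conf'],2)) for d in tip_of(P[n],t)][:2])
  print(proj(P[n],[[477,249,8],[477,249,94]]).round(1))
cv2.imwrite('pics/d.png',np.hstack([cv2.resize(P['side']['color'][150:240,200:310,::-1],(440,360),interpolation=cv2.INTER_CUBIC),cv2.resize(P['top']['color'][235:305,195:265,::-1],(360,360),interpolation=cv2.INTER_CUBIC)]))
rel(get_obs(),[527.7,-306,95],1.819)"
```

```text
time: 13.75
tool_pos: [503.5, -58.2, 391.4]
tcp_rot: [-3.14, -0.001, 1.897]
contact_force: [0.4, 0.3, 0.6]
grip_width: 64.1
finger_force: 0.0
time: 14.42
tool_pos: [526.4, -311.3, 390.4]
tcp_rot: [-3.14, 0.001, 1.814]
contact_force: [-1.6, 0.3, -0.1]
grip_width: 63.8
finger_force: 0.0
side vial []
side mouth [(array([245.3, 180.9]), 0.91)]
[[249.9 211.7]
 [245.7 181.9]]
top vial []
top mouth [(array([223.2, 266.7]), 0.76)]
[[230.7 267.9]
 [224.5 268.5]]
t 14.7167 shift [-0.0014  0.0004  0.1382] spin 0.0015 grasp [ 527.  -304.7  233.2] rot [-3.1414e+00 -6.0000e-04  1.8205e+00] F [-0.7  0.3 -0.8] w 64.1 ff 0.0
```

View pics/d.png

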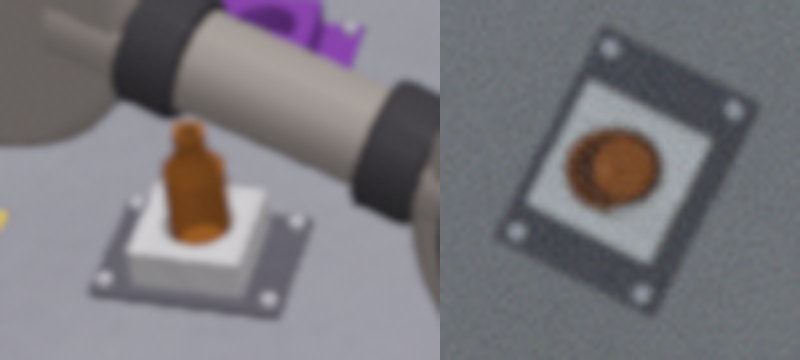

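The picture shows the bottle upright and seated in the larger grey holder (side 249,195; top about 230,268), with the mouth near side (245,181). Now the tall cap.

```bash
python3 -m inch '[[-0.0014,0.0004,0.03,0,0.7],[-0.0014,0.0004,0.06,0,0.7],[-0.0014,0.0004,0.085,0,0.7],[-0.0014,0.0004,0.095,0,0.7],[-0.0014,0.0004,0.095,0,0.7],[-0.0014,0.0004,0.095,0,0.7]]'; python3 -c "
from plant import *
from h import *
rel(get_obs(),[527.7,-306,97],1.819)
p=capture('side'); cv2.imwrite('pics/e.png',cv2.resize(p['color'][360:470,290:430,::-1],(560,440),interpolation=cv2.INTER_CUBIC))"
```

```text
time: 15.22
tool_pos: [528.0, -307.0, 298.1]
tcp_rot: [3.141, 0.001, 1.82]
contact_force: [0.0, -0.6, -0.4]
grip_width: 64.3
finger_force: 0.0
t 15.2167 shift [ 0.0011 -0.0001  0.0421] spin 0.0008 grasp [ 528.1 -307.1  139.1] rot [3.1412e+00 5.0000e-04 1.8198e+00] F [ 0.  -0.6 -0.4] w 64.3 ff 0.0
```

View pics/e.png

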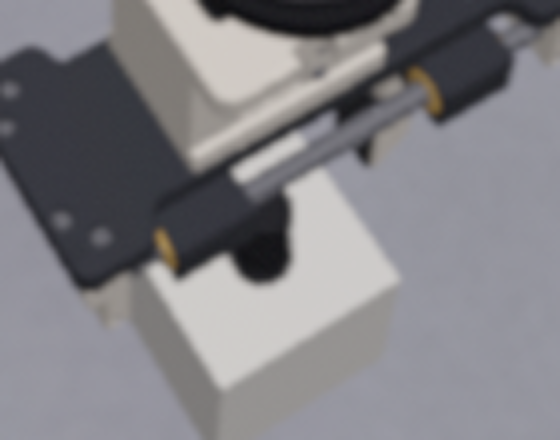

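The picture shows the cap centred between the open fingers (crop 262,240, i.e. side about 355,420). I descend and close.

```bash
python3 -m inch '[[0.001,0,0.02,0,0.6],[0.001,0,0.035,0,0.5],[0.001,0,0.042,0,0.5],[0.001,0,0.042,0,0.4],[0.001,0,0.042,0,0.3],[0.001,0,0.042,0,0.2],[0.001,0,0.042,0,0.1],[0.001,0,0.042,0,0.1]]';python3 -m inch '[[0,0,0,0,0.1],[0,0,0,0,0.1],[0,0,0,0,0.1],[0,0,0,0,0.1],[0,0,0,0,0.1],[0,0,0,0,0.1]]'; python3 -c "
from plant import *
from h import *
rel(get_obs(),[527.7,-306,97],1.819)"
```

```text
time: 15.93
tool_pos: [527.6, -306.7, 256.5]
tcp_rot: [3.14, 0.002, 1.819]
contact_force: [-0.5, -0.2, 3.3]
grip_width: 19.4
finger_force: 30.0
time: 16.43
tool_pos: [527.6, -306.7, 256.5]
tcp_rot: [3.14, 0.002, 1.819]
contact_force: [0.0, 0.6, 5.9]
grip_width: 19.3
finger_force: 30.0
t 16.4333 shift [0.0006 0.0002 0.0005] spin -0.0001 grasp [ 527.9 -306.9   97.5] rot [3.1403e+00 1.7000e-03 1.8189e+00] F [0.  0.6 5.9] w 19.3 ff 30.00111222267151
```

```bash
python3 -m inch '[[0,0,-0.01,0,0.1],[0,0,-0.025,0,0.1],[0,0,-0.045,0,0.1],[0,0,-0.07,0,0.1],[0,0,-0.1,0,0.1],[0,0,-0.125,0,0.1],[0,0,-0.13,0,0.1],[0,0,-0.13,0,0.1]]'; python3 -c "
from plant import *
from h import *
rel(get_obs(),[476.6,249,227])
P={n:capture(n) for n in('side','top')}
for n in P:
  for t in ('applicator','rod_tip'): print(n,t,[(np.round(d['centre'],1),round(d['conf'],2)) for d in tip_of(P[n],t)][:2])
  print(proj(P[n],[[527.7,-306.5,200],[527.7,-306.5,140]]).round(1))
"
```

```text
time: 17.1
tool_pos: [527.5, -306.5, 387.9]
tcp_rot: [3.139, 0.004, 1.819]
contact_force: [0.7, 0.3, -0.2]
grip_width: 19.6
finger_force: 30.0
t 17.1 shift [5.51e-01 8.71e-02 1.00e-04] spin 0 grasp [ 528.  -306.9  228.9] rot [3.1388 0.0036 1.819 ] F [ 0.7  0.3 -0.2] w 19.6 ff 29.999861419200897
side applicator [(array([361.3, 378.2]), 0.72)]
side rod_tip [(array([259.9, 290.9]), 0.66), (array([360.7, 399.2]), 0.52)]
[[359.9 378.2]
 [357.5 400.5]]
top applicator [(array([493.2, 240.3]), 0.64)]
top rod_tip [(array([480. , 242.6]), 0.45)]
[[494.4 241.4]
 [483.3 242.5]]
```

```bash
python3 -m inch '[[0.03,0.005,0,0,0.1],[0.065,0.01,0,0,0.1],[0.103,0.016,0,0,0.1],[0.141,0.022,0,0,0.1],[0.179,0.028,0,0,0.1],[0.217,0.034,0,0,0.1],[0.255,0.04,0,0,0.1],[0.293,0.046,0,0,0.1]]';python3 -m inch '[[0.038,0.006,0,0,0.1],[0.076,0.012,0,0,0.1],[0.114,0.018,0,0,0.1],[0.15,0.024,0,0,0.1],[0.185,0.029,0,0,0.1],[0.215,0.034,0,0,0.1],[0.24,0.038,0,0,0.1],[0.2565,0.0405,0,0,0.1]]';  python3 -m inch '[[0,0,0.01,0,0.1],[0,0,0.02,0,0.1],[0,0,0.02,0,0.1],[0,0,0.02,0,0.1]]'; python3 -c "
from plant import *
from h import *
rel(get_obs(),[476.6,249,187])"
```

```text
time: 18.07
tool_pos: [499.4, -9.4, 384.7]
tcp_rot: [-3.14, -0.0, 1.819]
contact_force: [1.1, -0.1, -0.2]
grip_width: 19.2
finger_force: 30.0
time: 18.73
tool_pos: [475.6, 249.9, 384.4]
tcp_rot: [-3.14, -0.0, 1.821]
contact_force: [0.2, 0.3, 0.7]
grip_width: 19.4
finger_force: 30.0
time: 19.07
tool_pos: [476.3, 246.4, 363.9]
tcp_rot: [-3.138, 0.001, 1.818]
contact_force: [0.2, -0.2, 0.1]
grip_width: 19.2
finger_force: 30.0
t 19.0667 shift [0.0025 0.001  0.0179] spin 0 grasp [475.8 246.1 204.9] rot [-3.1385e+00  7.0000e-04  1.8177e+00] F [ 0.2 -0.2  0.1] w 19.2 ff 29.999898970127106
```

```bash
python3 -m inch '[[0.0015,0.0002,0.01,0,0.1],[0.0015,0.0002,0.015,0,0.1],[0.0015,0.0002,0.015,0,0.1],[0.0015,0.0002,0.015,0,0.1]]'; python3 -c "
from plant import *
from h import *
rel(get_obs(),[477,247.7,187])
P={n:capture(n) for n in('side','top')}
for n in P:
  for t in ('applicator','rod_tip','mouth','vial'): print(n,t,[(np.round(d['centre'],1),round(d['conf'],2)) for d in tip_of(P[n],t)][:2])
  print(proj(P[n],[[477,248,162],[477,248,102],[477,248,94],[477,248,8]]).round(1))
p=P['side'];cv2.imwrite('pics/f.png',cv2.resize(p['color'][140:225,205:295,::-1],(630,595),interpolation=cv2.INTER_CUBIC))
"
```

```text
time: 19.4
tool_pos: [476.2, 248.6, 349.9]
tcp_rot: [-3.141, 0.0, 1.818]
contact_force: [0.5, 0.0, -0.2]
grip_width: 19.2
finger_force: 30.0
t 19.4 shift [-0.0011  0.0006  0.0039] spin 0 grasp [476.1 248.5 190.9] rot [-3.1408e+00  2.0000e-04  1.8183e+00] F [ 0.5  0.  -0.2] w 19.2 ff 29.999925792217255
side applicator [(array([243.1, 154.9]), 0.64)]
side rod_tip [(array([247.5, 173.8]), 0.46), (array([274.3, 310.5]), 0.32)]
side mouth [(array([245.2, 182. ]), 0.71)]
side vial [(array([253.3, 208.4]), 0.69)]
[[242.2 156.2]
 [245.4 179.3]
 [245.8 182.2]
 [250.  212. ]]
top applicator []
top rod_tip []
top mouth [(array([225.2, 267.8]), 0.65), (array([229.3, 269. ]), 0.61)]
top vial [(array([231.2, 268.6]), 0.52)]
[[219.4 269. ]
 [224.4 268.5]
 [225.  268.5]
 [231.1 267.9]]
```

View pics/f.png

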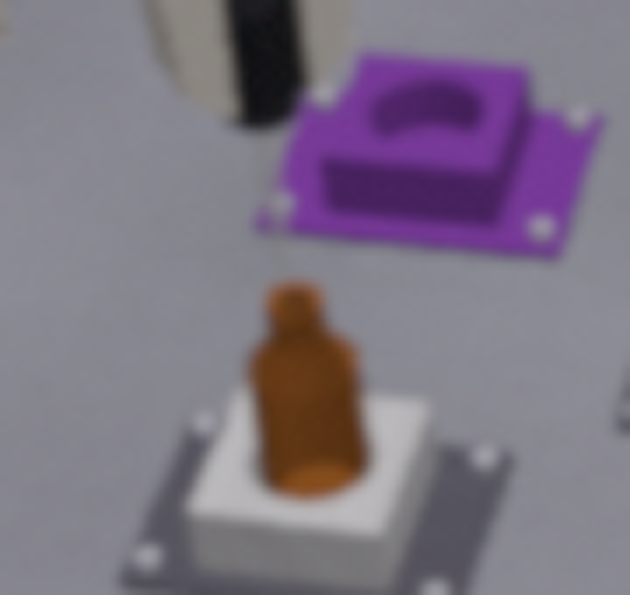

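```bash
cat > m.py <<'E'
from plant import *
from h import *
th=np.linspace(0,6.28,90)
def cyl(c,r,z0,z1): return np.array([[c[0]+r*np.cos(t),c[1]+r*np.sin(t),z] for t in th for z in(z0,z1)])
def rows(p,val,parts,r0,r1,c0,c1,name):
    s=sil(p,[0,0,0],parts,(1920,2560)); out=[]
    for r in range(r0,r1):
        v=val[r,c0:c1]; a=(v-np.percentile(v,10))/(np.percentile(v,95)-np.percentile(v,10)); i=np.where(a>.5)[0]; l,h=i[0],i[-1]
        if l<1 or h>=len(a)-1: continue
        L=l-(a[l]-.5)/(a[l]-a[l-1]); H=h+(a[h]-.5)/(a[h]-a[h+1]); q=s[r,c0:c1]
        out.append((r,(L+H)/2+c0,H-L,(q*np.arange(c0,c1)).sum()/q.sum(),q.sum()))
    out=np.array(out); print(name,"\n",out.round(2)); return out
E
python3 -c "
from m import *
o=get_obs();g=o['tool_pos']
p=capture('side');im=p['color'].astype(float);d=cv2.GaussianBlur(im[...,0]-im[...,2],(0,0),.5)
b=(477,249)
rows(p,d,[cyl(b,18,8,68),cyl(b,9.5,78,94)],183,206,230,268,'bottle')
k=-cv2.GaussianBlur(im.sum(2),(0,0),.5)
rows(p,k,[cyl(g[:2],10,165,200),cyl(g[:2],12,160,165)],144,158,236,249,'cap')
print(g, (np.diff(proj(p,[[477,249,94],[478,249,94],[477,250,94]]),axis=0)).round(3))
"
```

```text
bottle 
 [[183.   246.6    8.05 245.86   9.25]
 [184.   246.62   7.79 246.03   9.31]
 [185.   246.81   7.47 246.14   9.25]
 [186.   247.17   7.81 246.38   9.37]
 [187.   247.77   9.14 247.33  11.13]
 [188.   248.32  11.28 247.56  13.37]
 [189.   248.36  13.2  247.38  15.25]
 [190.   248.25  14.44 247.21  16.44]
 [191.   248.09  15.05 247.06  16.87]
 [192.   247.99  15.17 247.13  17.25]
 [193.   247.94  15.17 247.19  17.13]
 [194.   248.02  14.99 247.38  17.25]
 [195.   248.23  14.7  247.5   17.  ]
 [196.   248.43  14.45 247.68  17.13]
 [197.   248.55  14.29 247.75  17.  ]
 [198.   248.64  14.29 247.97  17.06]
 [199.   248.72  14.24 248.03  16.94]
 [200.   248.84  14.2  248.25  17.  ]
 [201.   249.02  14.14 248.31  16.87]
 [202.   249.22  14.2  248.5   17.  ]
 [203.   249.38  14.3  248.63  16.75]
 [204.   249.45  14.34 248.78  16.94]
 [205.   249.48  14.22 248.88  16.75]]
cap 
 [[144.   242.27   9.15 240.38   9.75]
 [145.   242.37   9.14 240.44   9.87]
 [146.   242.52   9.03 240.5   10.  ]
 [147.   242.71   9.13 240.57  10.13]
 [148.   242.86   9.24 240.63  10.25]
 [149.   243.     9.26 240.73  10.44]
 [150.   243.11   9.3  240.85  10.31]
 [151.   243.15   9.25 240.97  10.44]
 [152.   243.05   8.9  241.15  10.31]
 [153.   242.96   8.48 241.59  11.06]
 [154.   242.93   8.2  241.65  11.81]
 [155.   242.78   7.86 241.63  12.25]
 [156.   242.38   7.26 241.63  12.25]
 [157.   241.97   6.4  241.72  11.94]]
[476.12020161 248.99460279 350.39023113] [[ 0.464 -0.088]
 [-0.554 -0.2  ]]
```

In the side view the cap and bottle axes agree to about 0.1 px in column. The picture shows the rod directly above the neck, with the collar at (242.7,156) and the mouth at (246.6,182). I lower gently.

```bash
python3 -m inch '[[0,0.0004,0.004,0,0.1],[0,0.0004,0.007,0,0.1],[0,0.0004,0.007,0,0.1],[0,0.0004,0.007,0,0.1]]'; python3 -m inch '[[0,0,0.002,0,0.1],[0,0,0.004,0,0.1],[0,0,0.004,0,0.1]]';python3 -m inch '[[0,0,0.002,0,0.1],[0,0,0.004,0,0.1],[0,0,0.004,0,0.1]]' | egrep 'pos|force'
```

```text
time: 20.28
tool_pos: [476.5, 249.0, 342.9]
tcp_rot: [-3.141, 0.0, 1.819]
contact_force: [-0.2, 0.2, 0.2]
grip_width: 19.3
finger_force: 30.0
time: 20.53
tool_pos: [476.4, 249.0, 338.8]
tcp_rot: [-3.141, 0.0, 1.819]
contact_force: [0.0, 0.4, -0.5]
grip_width: 19.6
finger_force: 30.0
tool_pos: [476.4, 249.0, 334.9]
contact_force: [-0.2, -0.5, -0.5]
finger_force: 30.0
```

```bash
for i in 1; do :; done; python3 -m inch '[[0,0,0.002,0,0.1],[0,0,0.004,0,0.1],[0,0,0.004,0,0.1]]' | egrep 'pos|contact'; python3 -m inch '[[0,0,0.003,0,0.1],[0,0,0.006,0,0.1],[0,0,0.006,0,0.1]]' | egrep 'pos|contact'; python3 -c "
from plant import *
from h import *
p=capture('side');cv2.imwrite('pics/g.png',cv2.resize(p['color'][140:225,205:295,::-1],(630,595),interpolation=cv2.INTER_CUBIC))"
```

```text
tool_pos: [476.4, 249.0, 330.8]
contact_force: [0.8, -0.1, 0.1]
tool_pos: [476.3, 249.0, 324.5]
contact_force: [-0.7, -0.0, -0.4]
```

View pics/g.png

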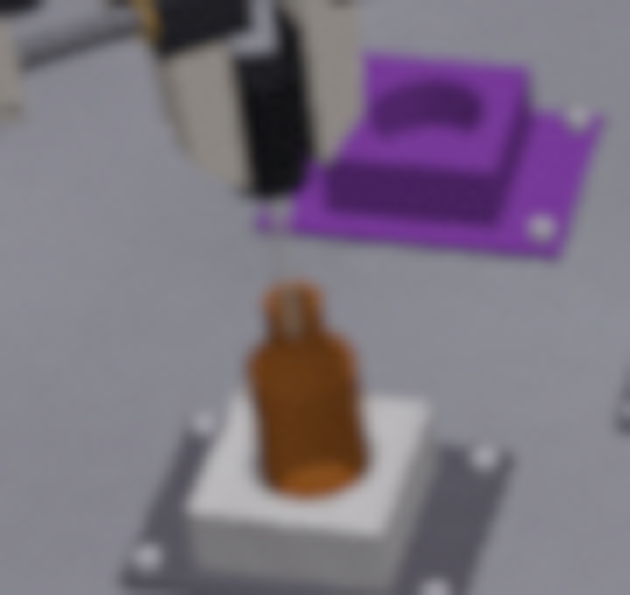

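The picture shows the rod inside the neck, near crop (293,310) and centred. I continue down.

```bash
python3 -m inch '[[0,0,0.005,0,0.1],[0,0,0.01,0,0.1],[0,0,0.015,0,0.1],[0,0,0.015,0,0.1]]' | egrep 'pos|contact'; python3 -m inch '[[0,0,0.005,0,0.1],[0,0,0.01,0,0.1],[0,0,0.015,0,0.1],[0,0,0.015,0,0.1]]' | egrep 'pos|contact'; python3 -m inch '[[0,0,0.002,0,0.1],[0,0,0.004,0,0.1],[0,0,0.005,0,0.1],[0,0,0.005,0,0.1]]' | egrep 'pos|contact';python3 -m inch '[[0,0,0.002,0,0.1],[0,0,0.003,0,0.1],[0,0,0.003,0,0.1]]' | egrep 'pos|contact'
```

```text
tool_pos: [476.2, 248.9, 309.0]
contact_force: [0.1, 0.9, -0.6]
tool_pos: [476.2, 248.9, 294.0]
contact_force: [-0.7, -0.3, -0.5]
tool_pos: [476.5, 249.1, 290.2]
contact_force: [-1.0, -0.9, 0.2]
tool_pos: [476.4, 249.0, 286.9]
contact_force: [0.9, -0.7, -0.4]
```

```bash
python3 -m inch '[[0,0,0.001,0,0.1],[0,0,0.002,0,0.1],[0,0,0.002,0,0.1]]' | egrep 'pos|contact'; python3 -m inch '[[0,0,0.001,0,0.1],[0,0,0.002,0,0.1],[0,0,0.002,0,0.1]]' | egrep 'pos|contact'; python3 -m inch '[[0,0,0.0005,0,0.1],[0,0,0.001,0,0.1],[0,0,0.001,0,0.1]]' | egrep 'pos|contact'
```

```text
tool_pos: [476.5, 249.0, 285.1]
contact_force: [-0.2, 0.1, 0.1]
tool_pos: [476.5, 249.0, 283.1]
contact_force: [-0.1, -0.2, -0.0]
tool_pos: [476.5, 249.1, 282.2]
contact_force: [-0.1, -0.3, 0.0]
```

```bash
python3 -m inch '[[0,0,0.0005,0,0.1],[0,0,0.001,0,0.1],[0,0,0.001,0,0.1]]' | egrep 'pos|contact'; python3 -m inch '[[0,0,0.0005,0,0.1],[0,0,0.0005,0,0.1]]' | egrep 'pos|contact'; python3 -m inch '[[0,0,0.0005,0,0.1],[0,0,0.0005,0,0.1]]' | egrep 'pos|contact'
```

```text
tool_pos: [476.5, 249.0, 281.2]
contact_force: [-0.3, -1.0, -0.3]
tool_pos: [476.5, 249.0, 280.8]
contact_force: [0.3, -0.5, 0.9]
tool_pos: [476.7, 249.0, 280.6]
contact_force: [1.0, -0.4, 2.6]
```

```bash
python3 -m inch '[[0,0,0.0003,0,0.1],[0,0,0.0003,0,0.1]]' | egrep 'pos|contact'; python3 -m inch '[[0,0,-0.0005,0,0.1],[0,0,-0.0005,0,0.2],[0,0,-0.0005,0,0.4],[0,0,-0.0005,0,0.5],[0,0,-0.0005,0,0.5],[0,0,-0.0005,0,0.5],[0,0,-0.0005,0,0.5]]'; python3 -m inch '[[0,0,-0.01,0,0.5],[0,0,-0.03,0,0.5],[0,0,-0.06,0,0.5],[0,0,-0.09,0,0.5],[0,0,-0.12,0,0.5],[0,0,-0.12,0,0.5]]' | egrep 'pos|contact'; python3 -c "
from plant import *
from h import *
p=capture('side');t=capture('top')
cv2.imwrite('pics/i.png',np.hstack([cv2.resize(p['color'][140:225,205:295,::-1],(423,400),interpolation=cv2.INTER_CUBIC),cv2.resize(t['color'][220:310,180:270,::-1],(370,400))]))
print(proj(p,[[477,249,94],[477,249,133]]))"
```

```text
tool_pos: [476.8, 249.0, 280.5]
contact_force: [-0.2, 0.2, 5.1]
time: 24.67
tool_pos: [476.4, 249.1, 280.3]
tcp_rot: [-3.141, 0.0, 1.819]
contact_force: [0.0, -0.0, 0.4]
grip_width: 44.7
finger_force: 0.0
tool_pos: [477.2, 249.4, 407.5]
contact_force: [0.8, 0.4, 1.6]
[[245.73225064 181.93312638]
 [243.69818566 167.28160869]]
```

View pics/i.png

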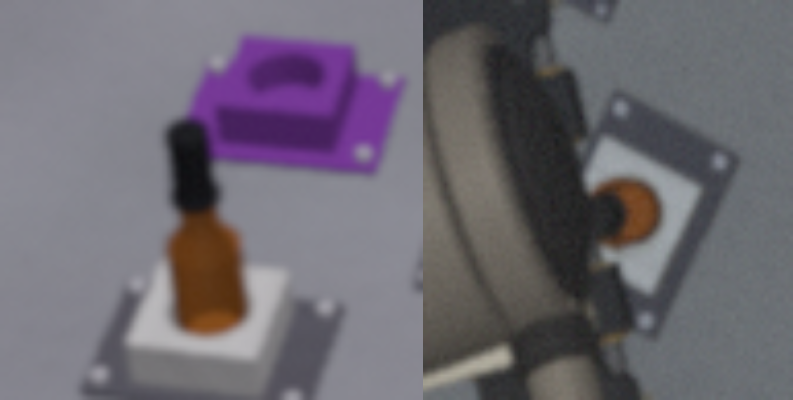

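The cap sits straight on the bottle, with the collar at the rim (side about 246,181), and the fingers are clear. I hand in.

```bash
python3 -m inch '[[0,0,0,0,0.5],[0,0,0,0,0.5],[0,0,0,0,0.5],[0,0,0,0,0.5]]' | egrep 'time|contact'; python3 -c "
from plant import *
print(close_job())"
```

```text
time: 25.6
contact_force: [-0.3, 0.2, 0.1]
the job is handed in; nothing more can be done
None
```

The open bottle is seated upright in the large grey holder and capped, with the rod down its neck and the collar on the rim. Nothing else was handled, and I handed the job in at about 26 s; no verdict was returned.

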